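# Find the soap case with the stiff hinge

### The arm

A 6-joint arm with a two-finger parallel gripper is mounted at the origin on the work surface. World frame = base frame: x ahead of the robot, y to its left, z up, the work surface at z = 0. Lengths are in m, angles in rad, forces in N, time in s.
With the tool pointing down it reaches from about 0.425 to 1.125 m from the base axis. Payload 14.9 kg.
Tool frame: the origin (TCP) lies on the centre line of the jaws, within the pads' length; the fingertips stand 14 mm ahead of it and the grasp point (between the pads) lies 5 mm behind it; z points along the fingers, y is the line along which they close (so a half turn about z gives the same grasp; the last joint's range is limited). The gripper opens to 91 mm and grips with 3 to 60 N. Pads are 32 mm wide; open, the fingers measure 118 mm over their backs; the gripper's body (76 mm by 178 mm) begins 60 mm behind the grasp point.
Start: joints at [1.168, 0.379, 1.734, -0, 1.028, -0.033], TCP at [0.253, 0.653, 0.192] pointing down, gripper open.
Joint ranges: [-2.77, 2.77], [-0.74, 2.19], [0, 2.66], [-1.06, 4.2], [0.31, 2.87], [-3.08, 3.08]. Speed limits (rad/s): [1.89, 1.89, 2.39, 3.14, 3.14, 3.14].

### API

Orientations are given as a rotation vector (axis times angle).
In Python, from bench import ctrl gives the robot as it stands. Calls block until the motion is done:
- ctrl.move_to(position, orientation): joint-space move of the TCP to a pose.
- ctrl.movel(position, feed=0.15, orientation=None, stop_force=None): straight line of the TCP; orientation=None keeps the orientation; feed is the mean speed in m/s. With stop_force (N) it stops when the force on the tool has changed by that much, and returns True; else False.
- ctrl.move_j(angles): joint-space move.
- ctrl.command_gripper(opening): opening from 0.0 (shut) to 1.0 (fully open); the grip force is fixed at half the most; returns when the fingers have stopped.
- ctrl.wait(seconds).
- ctrl.solve_ik(position, orientation): joint angles nearest the present ones, or None.
- ctrl.sense(): the state.
- ctrl.snapshot(name): name is "scene" or "top" or "wrist"; returns (picture, depth): 420x560x3 uint8, red, green, blue; 420x560 float32, m along the optical axis (not along the pixel's ray), 0 where there is no reading.
- ctrl.camera_model(name): a dict with "fx", "fy", "cx", "cy" (pixels), "R" (3x3) and "t" (3): a world point X has camera coordinates R X + t. Camera axes: x right, y down, z forward; pixel columns grow to the right and rows downward; lengths in m; the calibration is good to about 2 mm. A picture is of the moment at which its call begins: read the wrist's pose just before it. camera_model takes no time and is no camera call; for the wrist camera it gives the pose at the moment of the call.
A pose or a line that the arm cannot do raises ctrl.IKError and nothing moves.
- ctrl.sign_off(): hands the job in; it is judged then, once.
Trained networks look in the newest picture that a camera, given by its name, has taken for a name from the list of things; names that differ only in an ending like _2 or _b are one class to them, and where a whole thing is asked for, a point or a joint stands for the part that bears it (a point fixed in the world has none). Each returns a list of dicts, best first, with "conf" (0 to 1); they miss things now and then, are a little off and sometimes report something else, mostly with a low value. They report only what shows in the picture. A call takes as long as a camera call. They do not tell look-alikes from the thing itself.
- ctrl.silhouettes(camera, query): "region" (420x560 bool, what is visible of it) and "at" ([column, row] in pixels, amid what is visible of it).
The state is a dict: "clock": time; "qpos": joint angles; "qd": joint speeds; "effort": joint torques, N m; "ee_pos": TCP position; "ee_rot": TCP orientation; "force": force on the tool from outside, world axes, zero at the start; "moment": the same for the moment, N m; "width": opening from 0.0 (shut) to 1.0 (fully open); "gripper_force": force on a finger pad.
Only numpy, scipy, OpenCV 4.12 (cv2) and the standard library are available. Lean on these libraries where they do the work, as an engineer would, in place of code of your own. Each camera call takes 0.05 s, during which the arm holds its last target. There are 200 camera calls.

### The job

Check the hinges of the two look-alike green soap cases: lift the lid of the one on the robot's left about half open by its white ball knob and let go, then do the same with the one on its right. A good lid drops shut by itself, the stiff one stays up: put that stiff case, right way up and with its lid still standing open, into the red reject tray, and leave the good one shut where it stands. Leave the jug, the glass cup and the soap dish alone.

Things in the scene. Friction and masses are not known exactly. Their poses are not given: they have to be found in the camera images.
- case_p: One of two look-alike green plastic soap cases, loose on the ledge; either may be stiff, either may be on the left (+y). Base 90 (x) x 56 (y) x 30 mm high, lid 8 mm thick on top, about 240 g. Origin: centre of the underside; x points from the knob end to the hinge end, z up. Hinge line at x = +45, z = +30 mm, along y. Grasp the base across its 56 mm width.
- case_q: The other look-alike green soap case, same sizes and frame as case_p.
- lid_p (a joint): Lid angle of case_p, rad: 0 shut, grows as it opens, stop at 1.35. A stiff lid takes under 1 N at the knob. White ball knob, 16 mm across, on a 6 mm stem from the middle of the lid's front edge; shut, the ball's centre is at x = -66, y = 0, z = +35 mm in the case's frame (111 mm from the hinge line, 5 mm above it, turning with the lid). Pinch it across y so that it can turn.
- lid_q (a joint): Lid angle of case_q, as for lid_p, with the same knob.
- tray: Red plastic reject tray, fixed, 190 (x) x 170 (y) x 18 mm high, open at the top, walls and floor 5 mm thick. Origin: centre of the underside, z up. It stands between the two cases. A case fits with its long side along the tray's x.
- jug: Ribbed steel water jug, 108 mm across, 160 mm high, handle on its +x side reaching 93 mm from the axis; bystander. Origin: centre of the underside.
- cup: Clear glass cup, 72 mm across, 95 mm high; bystander. Origin: centre of the underside.
- dish: White round ceramic dish, 116 mm across, with a yellow soap bar on it, 36 mm high in all; bystander. Origin: centre of the underside.
Mind the look-alikes: they are no part of the job. Leave any orange, pink or purple look-alike of the case_q alone.

How it is judged:
By the outcome, as a careful person would: the job done as asked, in the order asked, and still so for the second after the job is handed in, with the robot touching nothing.
It also fails if it takes over 66 s, if anything falls off the work surface, if the arm or the gripper's body presses on something with over 40 N, if the wrist force passes 120 N, or if a joint passes its speed limit or range.

## Working session

There is one attempt and no reset: what is moved stays moved. The work goes in short steps, each a Python script; the robot and the scene stay as the last script left them, time stands still between calls to the robot, and variables do not carry over. Pictures are saved under pics/ and viewed, at most 12 in all, crops included, and the job is handed in when it is done.

```bash
ls; mkdir -p pics
cat > h.py <<'E'
import numpy as np, cv2
from bench import ctrl
def snap(n):
    m=ctrl.camera_model(n); p,d=ctrl.snapshot(n); return p,d,m
def save(p,f): cv2.imwrite('pics/'+f, p[:,:,::-1])
def pts(d,m,mask):
    v,u=np.nonzero(mask&(d>0)); z=d[v,u]
    C=np.c_[(u-m['cx'])/m['fx']*z,(v-m['cy'])/m['fy']*z,z]
    return (C-m['t'])@np.array(m['R'])
def proj(X,m):
    c=np.array(m['R'])@X+m['t']; return np.array([m['fx']*c[0]/c[2]+m['cx'],m['fy']*c[1]/c[2]+m['cy']])
E
python3 - <<'E'
from h import *
print(ctrl.sense())
im=[]
for n in ('scene','top'):
    p,d,m=snap(n); save(p,n+'0.png'); np.savez(n+'0.npz',p=p,d=d,**m)
    print(n,m)
    for q in ('case_p','tray','jug','cup','dish'):
        for s in ctrl.silhouettes(n,q):
            P=pts(d,m,s['region'])
            if len(P): print(q,round(s['conf'],2),np.round(s['at']),len(P),np.round(np.percentile(P,[3,50,97],axis=0),3).tolist())
E
```

```text
pics
{'clock': 0.0, 'qpos': array([ 1.16772032e+00,  3.79391862e-01,  1.73476084e+00, -4.27110918e-05,
        1.02851519e+00, -3.32929732e-02]), 'qd': array([ 0.00051495,  0.00070322,  0.00019858,  0.00130081, -0.00151623,
       -0.00080999]), 'effort': array([-2.12538871e-03, -7.63744283e+01, -4.34371197e+01,  6.50019036e-02,
        4.24132193e-02, -5.13520627e-05]), 'ee_pos': array([0.25283813, 0.6523007 , 0.19130983]), 'ee_rot': array([-5.77479706e-01, -3.08786024e+00,  1.66127314e-03]), 'force': array([-0.59826655,  0.07115018, -0.69314821]), 'moment': array([ 0.02590944, -0.05107483,  0.01423627]), 'gripper_force': 0.0, 'width': 0.9998956418745413}
scene {'fx': 470.4248082097782, 'fy': 470.4248082097782, 'cx': 283.6053260639482, 'cy': 216.5403708856179, 'R': array([[-0.87847375,  0.47767092, -0.01069391],
       [ 0.39962409,  0.72230343, -0.56442744],
       [-0.26188633, -0.50010824, -0.82541341]]), 't': array([ 0.49038082, -0.17456125,  1.31050175])}
case_p 0.88 [205. 157.] 837 [[0.592, -0.354, 0.002], [0.641, -0.312, 0.038], [0.689, -0.281, 0.043]]
case_p 0.81 [322. 134.]
[... 1661 characters left out ...]
.215, 0.042]]
case_p 0.6 [400. 245.] 1024 [[0.396, -0.39, 0.001], [0.439, -0.341, 0.038], [0.487, -0.299, 0.043]]
case_p 0.59 [343. 218.] 952 [[0.466, -0.239, -0.001], [0.518, -0.204, 0.038], [0.568, -0.174, 0.042]]
tray 0.95 [265. 203.] 4348 [[0.486, -0.087, 0.001], [0.577, -0.007, 0.006], [0.668, 0.072, 0.019]]
tray 0.69 [343. 220.] 917 [[0.463, -0.238, 0.0], [0.519, -0.204, 0.038], [0.572, -0.174, 0.042]]
jug 0.85 [183. 129.] 2134 [[0.711, 0.146, 0.008], [0.763, 0.202, 0.104], [0.817, 0.243, 0.16]]
cup 0.84 [346. 123.] 788 [[0.733, -0.263, 0.003], [0.779, -0.236, 0.058], [0.799, -0.201, 0.096]]
dish 0.96 [285. 274.] 1535 [[0.342, -0.09, 0.011], [0.39, -0.041, 0.016], [0.44, 0.008, 0.038]]
```

Run:
```python
import numpy as np,cv2
a=np.load('scene0.npz')['p'];b=np.load('top0.npz')['p']
c=cv2.resize(a[90:390,100:420],(800,750))[:600]
o=np.hstack([a[90:390,120:420],b[80:380,150:450]])
cv2.imwrite('pics/both.png',cv2.resize(o,(800,400),interpolation=cv2.INTER_CUBIC)[:,:,::-1])
```

```text
(no output)
```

View pics/both.png

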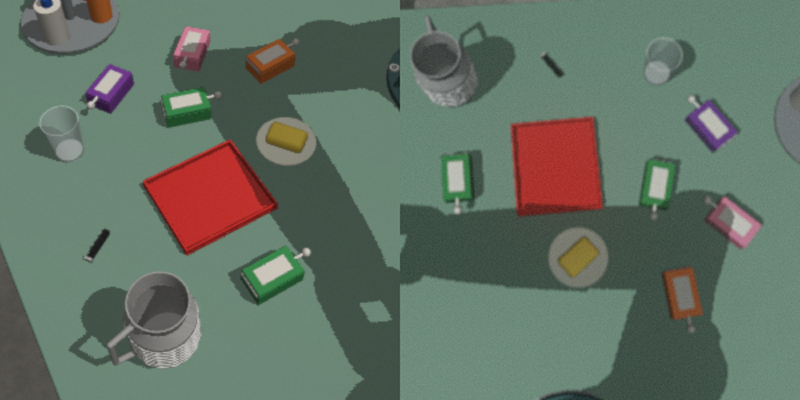

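The left green case has its knob toward the robot, at crop (307,252). The right green case's knob also points toward the robot. The orange, pink and purple look-alikes stand further right. Next I fit the poses of both cases and the tray from both views.

```bash
cat >> h.py <<'E'
def casefit(p,d,m,c0,r=0.09):
    """top face of a shut green case: centre, yaw (knob->hinge), knob point, z's"""
    H=cv2.cvtColor(p,cv2.COLOR_RGB2HSV); P=np.full(p.shape,9.); P[d>0]=pts(d,m,d>0)
    near=np.hypot(P[...,0]-c0[0],P[...,1]-c0[1])<r
    top=near&(P[...,2]>.034)&(P[...,2]<.0415)
    g=near&(P[...,2]>.025)&(H[...,1]>150)&(H[...,0]>45)&(H[...,0]<80)
    gt=P[g&top][:,:2]
    (c,wh,a)=cv2.minAreaRect((gt*1000).astype(np.float32)); B=cv2.boxPoints((c,wh,a))
    e=[B[1]-B[0],B[2]-B[1]]; ax=max(e,key=np.linalg.norm); ax=ax/np.linalg.norm(ax)
    if ax[0]<0: ax=-ax
    c=np.array(c)/1000; yaw=np.arctan2(ax[1],ax[0])
    al=(P[...,:2]-c)@ax; K=P[near&(al<-.057)&(al>-.08)&(P[...,2]>.02)&(P[...,2]<.06)]
    return c,yaw,np.array(wh),np.median(P[top][:,2]),K.mean(0) if len(K) else None,len(K), np.percentile(K[:,2],95) if len(K) else None
E
python3 - <<'E'
from h import *
np.set_printoptions(precision=4,suppress=True)
for n in ('scene','top'):
    f=np.load(n+'0.npz'); p,d=f['p'],f['d']; m={k:f[k] for k in f}
    for c0 in ((.56,.193),(.521,-.197)): print(n,*casefit(p,d,m,c0))
    H=cv2.cvtColor(p,cv2.COLOR_RGB2HSV); P=np.full(p.shape,9.); P[d>0]=pts(d,m,d>0)
    r=((H[...,0]<6)|(H[...,0]>174))&(H[...,1]>150)&(np.abs(P[...,1])<.12)&(P[...,0]>.45)&(P[...,0]<.7)
    T=P[r&(P[...,2]>.014)][:,:2]; rc=cv2.minAreaRect((T*1000).astype(np.float32)); print('tray',rc, np.percentile(P[r][:,2],[5,50,97]))
E
```

```text
scene [0.5615 0.1959] 0.007865402 [78.2715 49.2565] 0.03875640671716528 [0.4961 0.1917 0.0408] 41 0.044146887160720405
scene [ 0.5238 -0.2006] -0.2363025 [53.8728 77.4237] 0.03895672333341484 [ 0.4595 -0.1852  0.0399] 28 0.04427016088504755
tray ((575.944580078125, -3.89404296875), (190.04998779296875, 171.4775390625), 1.5285896062850952) [0.0031 0.0066 0.0198]
top [0.5568 0.2108] 0.08430872 [78.4513  0.    ] 0.03819375317996498 [0.4954 0.1866 0.0397] 27 0.042546366407747394
top [0. 0.] nan [0. 0.] 0.03837170597511365 None 0 None
tray ((576.2702026367188, -7.9471435546875), (187.5967559814453, 167.25730895996094), 1.731600284576416) [0.002  0.0055 0.0184]h.py:20: RuntimeWarning: invalid value encountered in divide
  e=[B[1]-B[0],B[2]-B[1]]; ax=max(e,key=np.linalg.norm); ax=ax/np.linalg.norm(ax)
```

```bash
cat >> h.py <<'E'
from scipy.spatial.transform import Rotation
def rot(yaw,t=0):
    ax=np.array([np.cos(yaw),np.sin(yaw),0]); y=np.array([-ax[1],ax[0],0])
    z=-np.sin(t)*ax-np.cos(t)*np.array([0,0,1.]); x=np.cross(y,z)
    return Rotation.from_matrix(np.c_[x,y,z]).as_rotvec()
def fit2(p,d,m,c0,r=0.075,zr=(.033,.0425)):
    P=np.full(p.shape,9.); P[d>0]=pts(d,m,d>0)
    top=(np.hypot(P[...,0]-c0[0],P[...,1]-c0[1])<r)&(P[...,2]>zr[0])&(P[...,2]<zr[1])
    k=max(3,int(round(.012*m['fx']/np.median(d[top])))|1)
    b=cv2.morphologyEx(top.astype(np.uint8),cv2.MORPH_OPEN,np.ones((k,k),np.uint8))>0
    (c,wh,a)=cv2.minAreaRect((P[b][:,:2]*1000).astype(np.float32)); a=np.radians(a if wh[0]>wh[1] else a+90)
    a=(a+np.pi/2)%np.pi-np.pi/2; c=np.array(c)/1000; ax=np.array([np.cos(a),np.sin(a)])
    al=(P[...,:2]-c)@ax; K=P[(np.abs((P[...,:2]-c)@[-ax[1],ax[0]])<.025)&(al<-.06)&(al>-.076)&(P[...,2]>.025)&(P[...,2]<.06)]
    return c,a,np.array(wh),np.median(P[b][:,2]),K.mean(0) if len(K) else None,len(K)
E
python3 - <<'E'
from h import *
np.set_printoptions(precision=4,suppress=True)
for n in ('scene','top'):
    f=np.load(n+'0.npz'); p,d=f['p'],f['d']; m={k:f[k] for k in f}
    for c0 in ((.56,.193),(.521,-.2)): print(n,*fit2(p,d,m,c0))
for c in ((.56,.193,0.0),(.521,-.2,-.24),(.577,-.006,0)):
    for t in (.3,.45,.6):
        print(c,t,[ctrl.solve_ik([c[0],c[1],z],rot(c[2],t)) is not None for z in (.02,.12)])
print(ctrl.solve_ik([.5,.19,.03],rot(0)),ctrl.solve_ik([.455,-.19,.03],rot(-.24)))
ctrl.move_to([.47,.192,.25],rot(0))
p,d,m=snap('wrist'); save(p,'w1.png'); np.savez('w1.npz',p=p,d=d,**m); print(ctrl.sense()['clock'],m['R'],m['t'])
print('wrist',*fit2(p,d,m,(.56,.193)))
E
```

```text
scene [0.5602 0.1918] 0.010718776059729596 [94.5437 57.31  ] 0.038954941784811396 [0.4953 0.192  0.041 ] 36
scene [ 0.5242 -0.2021] -0.2685200079680188 [55.7195 89.9749] 0.03939788089145077 [ 0.459  -0.185   0.0398] 26
top [0.5633 0.1893] 0.026615365618142928 [89.986  56.1111] 0.03819375317996498 [0.4961 0.1866 0.0397] 30
top [ 0.525  -0.2067] -0.2442206603918633 [55.7082 91.1406] 0.038571838366854384 [ 0.4593 -0.1895  0.0405] 30
(0.56, 0.193, 0.0) 0.3 [True, True]
(0.56, 0.193, 0.0) 0.45 [True, True]
(0.56, 0.193, 0.0) 0.6 [True, True]
(0.521, -0.2, -0.24) 0.3 [True, True]
(0.521, -0.2, -0.24) 0.45 [True, True]
(0.521, -0.2, -0.24) 0.6 [True, True]
(0.577, -0.006, 0) 0.3 [True, True]
(0.577, -0.006, 0) 0.45 [True, True]
(0.577, -0.006, 0) 0.6 [True, True]
[ 0.3196  0.3827  2.1164 -0.      0.6425 -1.2512] [-0.4428  0.3319  2.1977 -0.      0.612  -1.7736]
2.5083 [[-0.0012  1.     -0.0005]
 [ 0.9652  0.0013  0.2614]
 [ 0.2614 -0.0001 -0.9652]] [-0.1912 -0.4994  0.3236]
wrist [0.5588 0.1899] 0.014724908950292326 [86.4579 55.2636] 0.03823584752607218 [0.4935 0.1884 0.0403] 113
```

View pics/w1.png

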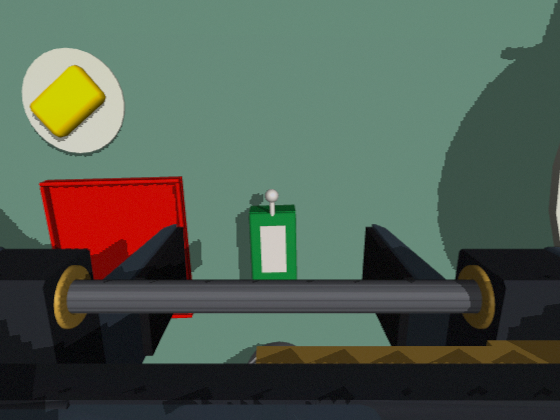

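The wrist view shows the left knob at (272,196) and the case straight below it, which agrees with the other two views. Now I lift the left lid.

```bash
cat >> h.py <<'E'
def cp(c,yaw,x,y,z):
    return np.array([c[0]+np.cos(yaw)*x-np.sin(yaw)*y,c[1]+np.sin(yaw)*x+np.cos(yaw)*y,z])
def ball(c,yaw,th,dx=-.003,dz=.007):
    s,k=np.sin(th),np.cos(th)
    return cp(c,yaw,.045-.111*k+.005*s+dx,0,.030+.111*s+.005*k+dz)
def lift(c,yaw,th=.67):
    R=rot(yaw); b=ball(c,yaw,0)
    ctrl.move_to(b+[0,0,.10],R); ctrl.command_gripper(.5)
    ctrl.movel(b,.12); ctrl.command_gripper(0.); s=ctrl.sense(); print('grip',s['width'],s['gripper_force'],s['force'],s['clock'])
    for a in np.linspace(0,th,6)[1:]: ctrl.movel(ball(c,yaw,a),.06)
    s=ctrl.sense(); print('up',s['width'],s['gripper_force'],s['force'])
    ctrl.wait(.2); ctrl.command_gripper(.5); ctrl.wait(.5)
    ctrl.movel(ball(c,yaw,th)+[0,0,.09],.15)
def state(tag):
    out=[]
    for n in ('scene','top'):
        p,d,m=snap(n); np.savez(f'{n}_{tag}.npz',p=p,d=d,**m); out.append(p)
    o=np.hstack([out[0][90:390,120:420],out[1][80:380,150:450]]); save(cv2.resize(o,(800,400),interpolation=cv2.INTER_CUBIC),tag+'.png')
    print(ctrl.sense()['clock'])
E
python3 - <<'E'
from h import *
np.set_printoptions(precision=4,suppress=True)
lift((.5605,.190),.015); state('s1')
E
```

```text
grip 0.004440285067383315 0.0 [0.0102 0.3207 0.1784] 5.6333
up 0.007719015875773523 0.0 [-0.4838  0.189   0.2792]
10.0083
```

View pics/s1.png

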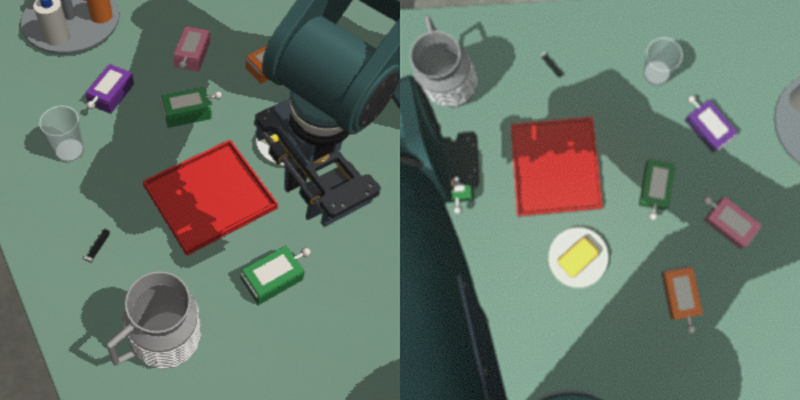

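The grip closed on nothing (width 0.004), so the left lid is still shut at (273,270). I check whether the case moved, then retry deeper with the tool tilting along with the lid.

```bash
cat >> h.py <<'E'
def bpose(c,yaw,th,dz):
    t=th/2; R=rot(yaw,t); zt=Rotation.from_rotvec(R).as_matrix()[:,2]; xt=Rotation.from_rotvec(R).as_matrix()[:,0]
    return ball(c,yaw,th,0,0)-zt*dz+xt*.002, R
def lift(c,yaw,th=.67,dz=.001):
    b,R=bpose(c,yaw,0,dz)
    ctrl.move_to(b+[0,0,.08],R); ctrl.command_gripper(.5)
    ctrl.movel(b,.12); ctrl.wait(.2); s=ctrl.sense(); print('err',s['ee_pos']-b,s['force'])
    ctrl.command_gripper(0.); s=ctrl.sense(); print('grip',s['width'],s['gripper_force'],s['force'],s['clock'])
    if s['width']<.1: ctrl.command_gripper(.5); ctrl.movel(b+[0,0,.1],.15); return False
    for a in np.linspace(0,th,6)[1:]:
        q,R=bpose(c,yaw,a,dz); ctrl.movel(q,.06,R)
    s=ctrl.sense(); print('up',s['width'],s['gripper_force'],s['force'])
    ctrl.wait(.2); ctrl.command_gripper(.5); ctrl.wait(.5)
    ctrl.movel(q-Rotation.from_rotvec(R).as_matrix()[:,2]*.09,.15); return True
E
python3 - <<'E'
from h import *
np.set_printoptions(precision=4,suppress=True)
f=np.load('scene_s1.npz'); m={k:f[k] for k in f}
print(*fit2(f['p'],f['d'],m,(.56,.193)))
b,R=bpose((.5605,.190),.015,0,.001); ctrl.movel(b+[-.05,0,.1],.2,R)
p,d,m=snap('wrist'); print('wrist',*fit2(p,d,m,(.56,.193)))
print(lift((.5605,.190),.015)); state('s2')
E
```

```text
[0.5614 0.1923] 0.03514778421086362 [96.2987 56.394 ] 0.03910104614968546 [0.4957 0.1918 0.0408] 39
wrist [0.5695 0.1938] -1.5661908458599711 [35.5109 49.0919] 0.038519302916889195 None 0
err [0.0005 0.0002 0.0007] [-0.4949 -0.2401  0.5405]
grip 0.0022422943007043786 0.0 [ 0.0508  0.9799 -0.2159] 13.075
False
14.8167
```

View pics/s2.png

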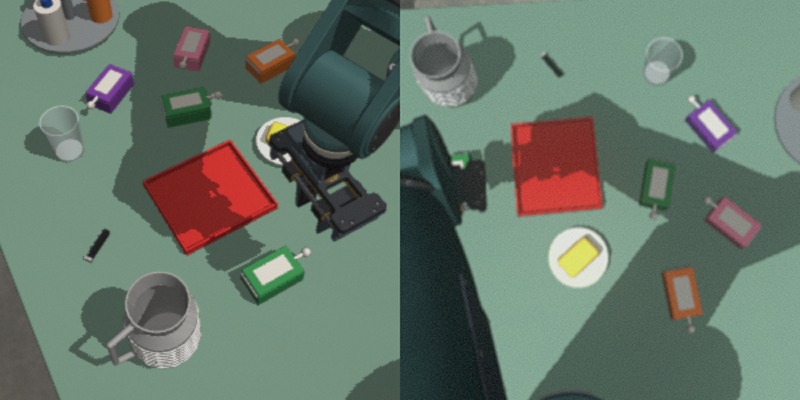

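It missed again, although the TCP reached its target. I go down once more and look before and after closing.

Run:
```python
from h import *
np.set_printoptions(precision=4,suppress=True)
b,R=bpose((.5605,.190),.015,0,.001)
ctrl.movel(b+[0,0,.0],.15,R); print(ctrl.sense()['ee_pos'],ctrl.sense()['width'])
p,d,m=snap('wrist'); u=proj(ctrl.sense()['ee_pos'],m); uk=proj(np.array([.4945,.189,.035]),m); print(u,uk)
ps,ds,ms=snap('scene'); us=proj(b,ms); print(us)
x,y=int(us[0]),int(us[1])
cr=cv2.resize(ps[y-60:y+60,x-60:x+60],(400,400),interpolation=cv2.INTER_CUBIC)
save(np.hstack([cv2.resize(p,(400,300))[:], ] ) if 0 else np.hstack([cv2.copyMakeBorder(cv2.resize(p,(400,300)),0,100,0,0,cv2.BORDER_CONSTANT),cr]),'c1.png')
print(ctrl.sense()['clock'])
```

```text
[0.4929 0.1891 0.0365] 0.4988213546931925
[275.2197 239.9185] [274.8269 240.9307]
[349.2822 278.136 ]
15.7333
```

View pics/c1.png

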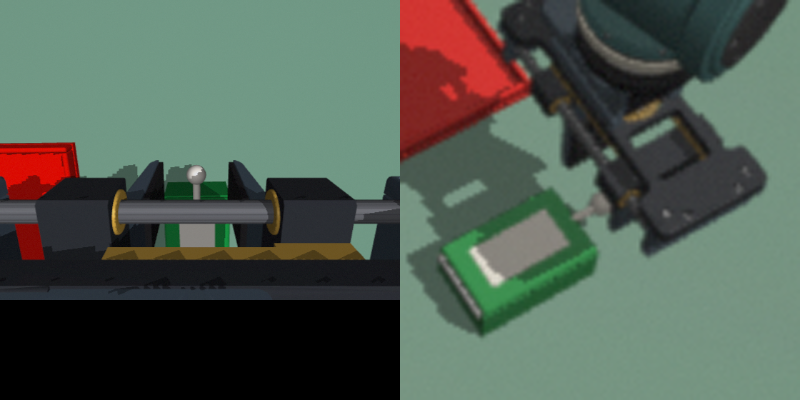

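The knob at wrist view (197,173) is centred between the fingers. I close in steps to see what happens to it.

Run:
```python
from h import *
np.set_printoptions(precision=4,suppress=True)
ims=[]
for w in (.3,.2,.15,.05):
    ctrl.command_gripper(w); s=ctrl.sense(); print(w,s['width'],s['gripper_force'],s['force'],s['ee_pos'])
    if w in(.2,.05):
        p,d,m=snap('wrist'); ims.append(p[180:360,160:400])
        q,d2,m2=snap('scene'); ims.append(q[218:338,289:409])
    if w==.2:
        P=np.full(p.shape,9.); P[d>0]=pts(d,m,d>0)
        print(P[238:250:3,276], )
r=[cv2.resize(i,(400,300),interpolation=cv2.INTER_CUBIC) for i in ims]
save(np.vstack([np.hstack(r[:2]),np.hstack(r[2:])]),'c2.png'); print(ctrl.sense()['clock'])
```

```text
0.3 0.29901738239904974 0.0 [-0.6202  0.0011 -0.391 ] [0.4925 0.189  0.0361]
0.2 0.19826570533161017 0.0 [ 0.1211 -0.4252  1.4359] [0.4925 0.189  0.036 ]
[[0.49   0.1894 0.0405]
 [0.4915 0.1895 0.0413]
 [0.4923 0.1895 0.0437]
 [0.4942 0.1895 0.0435]]
0.15 0.14956471021510848 0.0 [ 0.0032  0.1436 -0.5037] [0.4925 0.189  0.036 ]
0.05 0.05026192857191855 0.0 [-0.5701  1.1509  0.0795] [0.4925 0.189  0.036 ]
17.4583
```

View pics/c2.png

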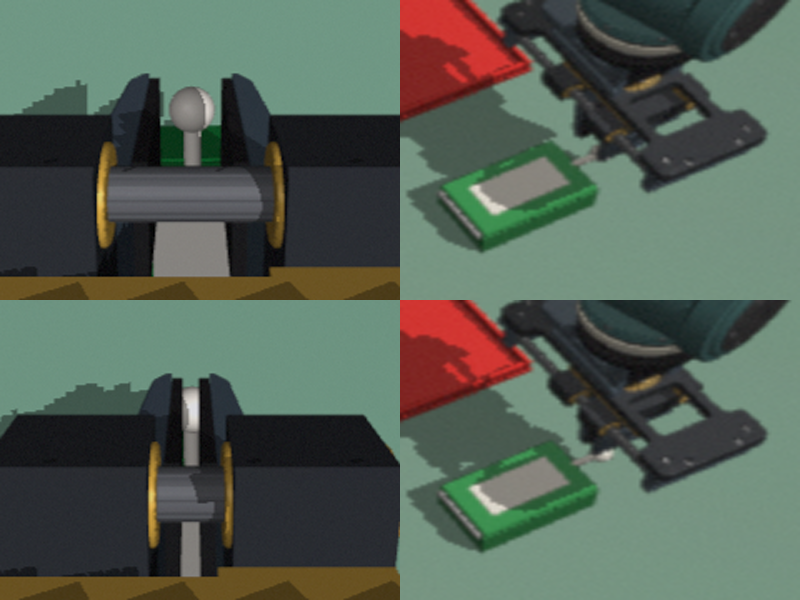

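At width 0.05 the fingers pass in front of the ball, that is, above it. So the real fingertips stand higher than the TCP reading implies. I measure the fingertip height with depth, and by a light touch on the ball.

Run:
```python
from h import *
np.set_printoptions(precision=4,suppress=True)
e=ctrl.sense()['ee_pos']; print(e)
for n in ('wrist','scene'):
    p,d,m=snap(n); P=np.full(p.shape,9.); P[d>0]=pts(d,m,d>0)
    dark=(p.max(2)<75)&(np.abs(P[...,0]-e[0])<.03)&(np.abs(P[...,1]-e[1])<.03)&(P[...,2]<.12)&(P[...,2]>.012)
    Q=P[dark]; i=np.argsort(Q[:,2]); print(n,len(Q)); print(Q[i[:len(i):max(1,len(i)//12)]])
hit=ctrl.movel(e+[0,0,-.02],.03,stop_force=3); s=ctrl.sense(); print(hit,s['ee_pos'],s['force'],s['clock'])
```

```text
[0.4925 0.189  0.036 ]
wrist 2529
[[0.5177 0.1855 0.013 ]
 [0.4756 0.1962 0.068 ]
 [0.4761 0.1804 0.0755]
 [0.4764 0.1763 0.0813]
 [0.476  0.1957 0.0864]
 [0.4773 0.1832 0.0902]
 [0.4761 0.1814 0.0963]
 [0.4762 0.1805 0.1028]
 [0.4773 0.1856 0.1091]
 [0.4773 0.1857 0.1131]
 [0.4937 0.1913 0.1136]
 [0.4976 0.1844 0.1141]
 [0.5015 0.1939 0.1173]]
scene 70
[[0.5024 0.1862 0.0606]
 [0.5068 0.1841 0.0659]
 [0.4949 0.2011 0.0694]
 [0.5089 0.2025 0.0709]
 [0.5042 0.1868 0.0727]
 [0.5073 0.1834 0.0744]
 [0.5077 0.1875 0.0771]
 [0.5076 0.1831 0.0788]
 [0.5051 0.2024 0.0812]
 [0.5027 0.2024 0.0835]
 [0.5074 0.2012 0.086 ]
 [0.5098 0.2008 0.0875]
 [0.4916 0.2029 0.0926]
 [0.5054 0.2037 0.0976]]
True [0.4918 0.1888 0.019 ] [-2.9519 -0.3443  9.8704] 18.1083
```

Contact came with the TCP at 0.019, so the real fingertips stand about 24 mm behind the TCP rather than 14 mm ahead. I measure where the gripper's body starts too, since it matters for the carry.

Run:
```python
from h import *
np.set_printoptions(precision=3,suppress=True)
e=ctrl.sense()['ee_pos']; ctrl.movel([e[0],e[1],.10],.15); ctrl.command_gripper(.5); ctrl.wait(.2)
s=ctrl.sense(); e=s['ee_pos']; print(e,s['force'],s['clock'])
for n in ('scene','top'):
    p,d,m=snap(n); P=np.full(p.shape,9.); P[d>0]=pts(d,m,d>0)
    r=(p.max(2)<90)&(np.abs(P[...,0]-e[0])<.06)&(np.abs(P[...,1]-e[1])<.11)&(P[...,2]>.06)&(P[...,2]<.25)
    Q=P[r]-e
    for lo in np.arange(-.02,.12,.01):
        q=Q[(Q[:,2]>=lo)&(Q[:,2]<lo+.01)]
        if len(q): print(n,round(lo,2),len(q),q.min(0)[:2],q.max(0)[:2])
    if n=='scene':
        np.savez('scene_s3.npz',p=p,d=d,**m); print(*fit2(p,d,m,(.56,.193)))
        x,y=[int(v) for v in proj(e+[0,0,.05],m)]; save(cv2.resize(p[max(0,y-80):y+80,x-90:x+90],(720,600),interpolation=cv2.INTER_CUBIC),'c3.png')
```

```text
[0.492 0.189 0.1  ] [ 0.885 -0.141 -0.289] 19.7667
scene 0.02 23 [-0.015 -0.028] [0.017 0.032]
scene 0.03 40 [-0.017 -0.029] [0.017 0.034]
scene 0.04 46 [-0.013 -0.031] [0.018 0.035]
scene 0.05 27 [-0.009 -0.029] [0.017 0.035]
scene 0.06 28 [-0.004 -0.033] [0.018 0.036]
scene 0.07 16 [-0.001 -0.032] [0.017 0.035]
scene 0.08 7 [ 0.006 -0.027] [ 0.011 -0.024]
scene 0.09 6 [ 0.008 -0.026] [ 0.017 -0.025]
scene 0.1 68 [-0.036 -0.076] [0.038 0.083]
scene 0.11 246 [-0.026 -0.078] [0.039 0.083]
[0.561 0.192] 0.037450132746318365 [95.431 56.555] 0.03885148746205734 [0.495 0.192 0.041] 36
top 0.11 15 [-0.037 -0.083] [ 0.039 -0.048]
```

View pics/c3.png

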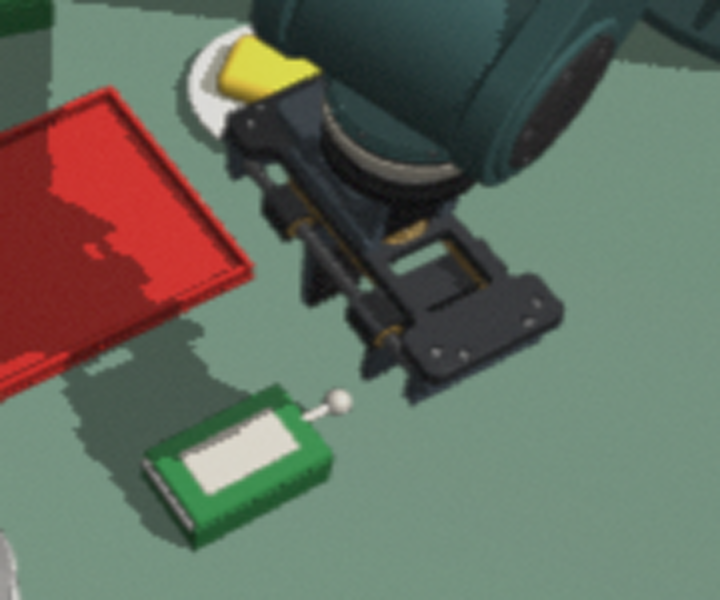

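The whole tool sits about 38 mm further back along its axis than reported: fingers from +25 mm, body from +104 mm behind the TCP. I correct for that and lift the left lid again.

```bash
cat >> h.py <<'E'
OFF=.038
def bpose(c,yaw,th,dz):
    return ball(c,yaw,th,-.003,dz), rot(yaw)
def lidpts(n,c,yaw,tag=None):
    """lid angle estimate from points above the case in its frame"""
    p,d,m=snap(n)
    P=pts(d,m,d>0); q=P[:,:2]-c; x=q@[np.cos(yaw),np.sin(yaw)]; y=q@[-np.sin(yaw),np.cos(yaw)]
    k=(np.abs(y)<.026)&(x>-.06)&(x<.04)&(P[:,2]>.033)&(P[:,2]<.11); col=p[d>0][k]
    dark=col.max(1)<75
    x,z=x[k][~dark],P[k,2][~dark]
    print(n,'z pct',np.percentile(z,[5,50,95]),'x',np.percentile(x,[5,95]), 'angle',np.degrees(np.arctan2(z.max()-z.min(),1)) if 0 else np.round(-np.polyfit(x,z,1)[0],3))
E
python3 - <<'E'
from h import *
np.set_printoptions(precision=4,suppress=True)
c=(.5605,.1905)
print(lift(c,.02,.67,.004-OFF)); lidpts('scene',c,.02); lidpts('top',c,.02); state('s4')
E
```

```text
err [0.0005 0.0002 0.0007] [-0.3691 -0.371  -0.4813]
grip 0.150130619221065 30.000042021274567 [-0.3968 -0.3385  0.1937] 21.95
up 0.1494472481361746 29.999784529209137 [ 0.7322 -0.1631 -1.3906]
True
scene z pct [0.0363 0.0393 0.0424] x [-0.0417  0.0361] angle -0.001
top z pct [0.0351 0.0375 0.0405] x [-0.0567 -0.016 ] angle -0.006
26.2583
```

View pics/s4.png

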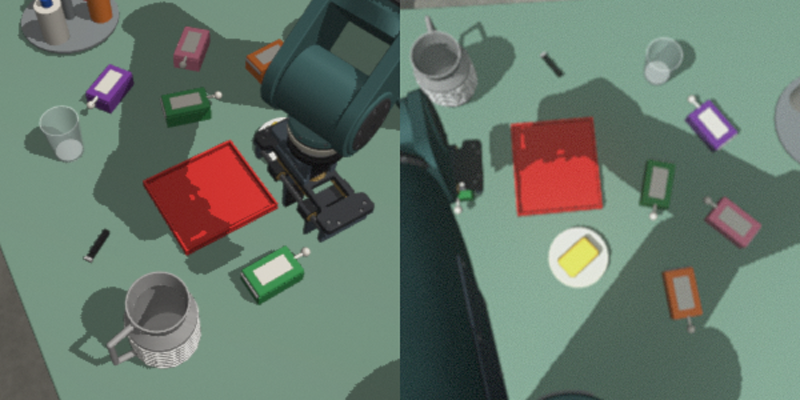

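The left lid was held throughout (30 N on the pads) and dropped shut at (273,270), so it is the good one. Now the right case.

Run:
```python
from h import *
np.set_printoptions(precision=4,suppress=True)
c=(.5246,-.2045); yaw=-.25
ctrl.movel(ctrl.sense()['ee_pos']+[0,0,.03],.2)
print(lift(c,yaw,.67,.002-OFF)); 
t=.58; R=rot(yaw,t)
# go behind (+x) and above, tilted, for the base grasp; measure fingertip there
e=ctrl.sense()['ee_pos']; ctrl.movel(e+[0,0,.06],.2); ctrl.command_gripper(1.0)
zt=Rotation.from_rotvec(R).as_matrix()[:,2]
g=cp(c,yaw,.005,0,.028)          # wanted real grasp point
tcp=g+zt*(.005+OFF)
ctrl.move_to(tcp-zt*.11,R)
lidpts('scene',c,yaw); lidpts('top',c,yaw); state('s5')
print('tcp',ctrl.sense()['ee_pos'],zt)
f=np.load('scene_s5.npz'); p,d=f['p'],f['d']; m={k:f[k] for k in f}; P=np.full(p.shape,9.); P[d>0]=pts(d,m,d>0)
e=ctrl.sense()['ee_pos']; Q=(P-e)@Rotation.from_rotvec(R).as_matrix()
r=(p.max(2)<90)&(np.abs(Q[...,0])<.05)&(np.abs(Q[...,1])<.1)&(Q[...,2]<-.01)&(Q[...,2]>-.12)&(P[...,2]>.05); Q=Q[r]
for lo in np.arange(-.12,0,.01):
    q=Q[(Q[:,2]>=lo)&(Q[:,2]<lo+.01)]
    if len(q): print(round(lo,2),len(q),q.min(0)[:2],q.max(0)[:2])
```

```text
err [ 0.0005 -0.0002  0.0007] [-1.1103  0.1931  0.8267]
grip 0.14899150277173634 30.00017613172531 [-0.8525  0.3069  0.4892] 29.8583
up 0.1517333727037685 30.88203166349558 [ 0.8748 -0.3327 -0.6812]
True
scene z pct [0.0497 0.0739 0.1062] x [-0.0377  0.0333] angle 0.714Traceback (most recent call last):
  File "<stdin>", line 13, in <module>
  File "h.py", line 82, in lidpts
    print(n,'z pct',np.percentile(z,[5,50,95]),'x',np.percentile(x,[5,95]), 'angle',np.degrees(np.arctan2(z.max()-z.min(),1)) if 0 else np.round(-np.polyfit(x,z,1)[0],3))
                    ~~~~~~~~~~~~~^^^^^^^^^^^^^
    return _quantile_unchecked(
        a, q, axis, out, overwrite_input, method, keepdims, weights)
    return _ureduce(a,
                    func=_quantile_ureduce_func,
    ...<5 lines>...
                    overwrite_input=overwrite_input,
                    method=method)
    r = func(a, **kwargs)
    result = _quantile(arr,
                       quantiles=q,
    ...<2 lines>...
                       out=out,
                       weights=wgt)
    slices_having_nans = np.isnan(arr[-1, ...])
                                  ~~~^^^^^^^^^
IndexError: index -1 is out of bounds for axis 0 with size 0
```

The right lid stays up at about 0.62 rad, so it is the stiff one. I check the tilted tool's geometry before the grasp.

Run:
```python
from h import *
np.set_printoptions(precision=4,suppress=True)
state('s5'); s=ctrl.sense(); e=s['ee_pos']; M=Rotation.from_rotvec(s['ee_rot']).as_matrix(); print(e,M[:,2])
f=np.load('scene_s5.npz'); p,d=f['p'],f['d']; m={k:f[k] for k in f}; P=np.full(p.shape,9.); P[d>0]=pts(d,m,d>0)
Q=(P-e)@M
r=(p.max(2)<90)&(np.abs(Q[...,0])<.05)&(np.abs(Q[...,1])<.1)&(Q[...,2]<.03)&(Q[...,2]>-.12)&(P[...,2]>.05); Q=Q[r]
for lo in np.arange(-.12,.03,.01):
    q=Q[(Q[:,2]>=lo)&(Q[:,2]<lo+.01)]
    if len(q): print(round(lo,2),len(q),q.min(0)[:2],q.max(0)[:2])
p,d,m=snap('wrist'); save(p,'w5.png')
```

```text
36.375
[ 0.5652 -0.215   0.0857] [-0.5289  0.135  -0.8379]
-0.12 252 [-0.036  -0.0795] [0.0409 0.0851]
-0.11 129 [-0.0365 -0.0815] [0.0415 0.0844]
-0.1 11 [ 0.004  -0.0517] [ 0.0142 -0.0447]
-0.09 14 [ 0.0019 -0.0578] [0.0191 0.0599]
-0.08 70 [-0.0162 -0.058 ] [0.0196 0.0606]
-0.07 71 [-0.0153 -0.0547] [0.0197 0.0614]
-0.06 71 [-0.0149 -0.0528] [0.02   0.0603]
-0.05 75 [-0.0158 -0.0571] [0.0206 0.0581]
-0.04 71 [-0.0149 -0.0504] [0.0205 0.0572]
-0.03 44 [-0.0166 -0.049 ] [0.0195 0.0556]
0.02 58 [ 0.0133 -0.0241] [0.05   0.0287]
```

View pics/s5.png

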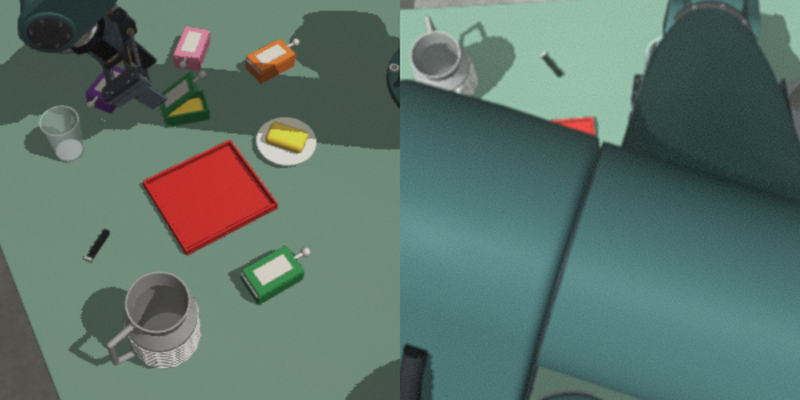

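The offset holds along the tilted tool's axis too. The right case at (185,100) stands open with its soap visible. I grasp its base from the hinge side and lift.

```bash
cat >> h.py <<'E'
T=.58
def gpose(c,yaw,z,gx=.005):
    R=rot(yaw,T); return cp(c,yaw,gx,0,z)+Rotation.from_rotvec(R).as_matrix()[:,2]*(.005+OFF), R
E
python3 - <<'E'
from h import *
np.set_printoptions(precision=4,suppress=True)
c=(.5246,-.2045); yaw=-.25
q,R=gpose(c,yaw,.029); hit=ctrl.movel(q,.1,R,stop_force=8); s=ctrl.sense(); print(hit,s['ee_pos']-q,s['force'])
if not hit:
    ctrl.command_gripper(0.); s=ctrl.sense(); print('grip',s['width'],s['gripper_force'],s['force'],s['clock'])
    if .55<s['width']<.68:
        ctrl.movel(q+[0,0,.05],.08); s=ctrl.sense(); print(s['width'],s['force'],s['clock'])
        p,d,m=snap('scene'); save(cv2.resize(p[60:240,120:360],(800,600),interpolation=cv2.INTER_CUBIC),'g1.png')
E
```

```text
False [ 0.0007 -0.0002  0.0005] [ 0.4289 -0.2869  0.026 ]
grip 0.6127948490789857 29.95795526483562 [ 0.603  -0.5672  0.5366] 38.3
0.61164395076879 [ 0.7502 -1.7121 -2.6324] 39.075
```

View pics/g1.png

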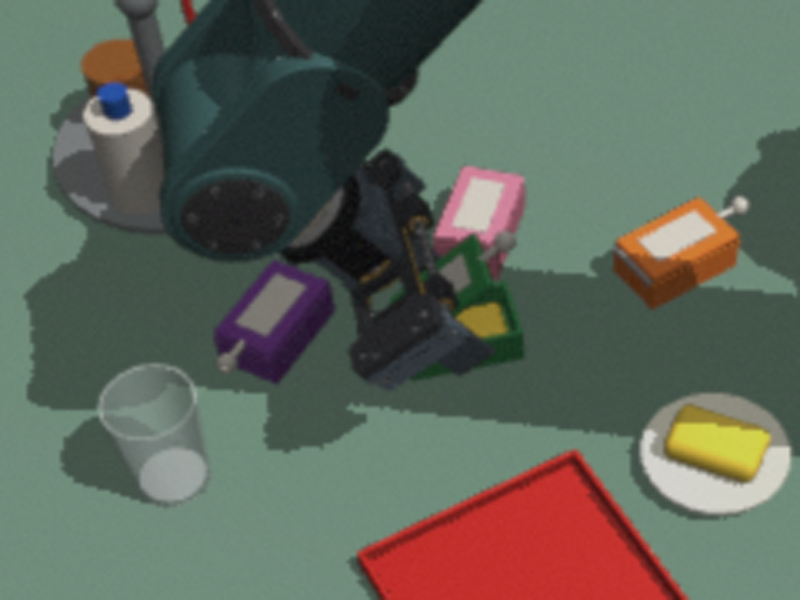

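The case is held at (465,330) with its lid open. I carry it to the tray and set it down.

Run:
```python
from h import *
np.set_printoptions(precision=4,suppress=True)
c=(.576,-.006); yaw=.02
q,R=gpose(c,yaw,.029+.06); ctrl.movel(q,.12,R); s=ctrl.sense(); print(s['width'],s['force'],s['clock'])
q,R=gpose(c,yaw,.029+.012); ctrl.movel(q,.08,R)
q,R=gpose(c,yaw,.029+.001); hit=ctrl.movel(q,.02,R,stop_force=3); s=ctrl.sense(); print(hit,s['ee_pos']-q,s['force'],s['clock'])
ctrl.command_gripper(.9); ctrl.wait(.2)
z=Rotation.from_rotvec(R).as_matrix()[:,2]
ctrl.movel(s['ee_pos']-z*.13,.12); ctrl.movel(ctrl.sense()['ee_pos']+[.08,0,.08],.2)
lidpts('scene',c,yaw); state('s6')
f=np.load('scene_s6.npz'); m={k:f[k] for k in f}; print(*fit2(f['p'],f['d'],m,(.561,.192)))
```

```text
0.6113158615007256 [-0.932  -0.4596 -2.269 ] 40.9417
True [ 0.0003 -0.      0.0037] [0.9351 0.2631 3.7552] 42.1167
scene z pct [0.0375 0.0744 0.0969] x [-0.0339  0.0366] angle 0.416
45.0
[0.562  0.1923] 0.047757456659414554 [93.2476 56.3259] 0.0389812204068562 [0.4954 0.1905 0.0411] 38
```

View pics/s6.png

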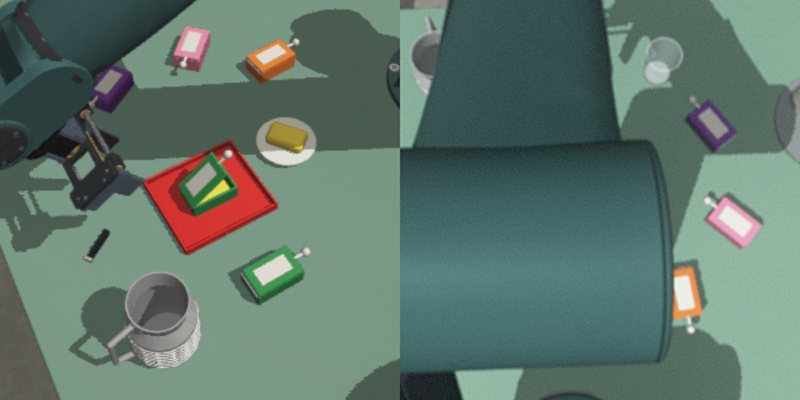

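The open case sits in the tray at (208,185), the good one is shut at (273,270), the bystanders are untouched, and the robot is clear of everything.

```bash
python3 -c "
from bench import ctrl
print(ctrl.sign_off(), ctrl.sense()['clock'])"
```

```text
the job is handed in; nothing more can be done
the job is handed in; nothing more can be done
```

I handed the job in at about 45 s: the left case's lid dropped shut and it stays where it stood, and the right one was stiff and now sits upright in the red tray with its lid open; my first two tries at the left knob closed on nothing because the fingers sat about 38 mm back from the reported tool position.

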